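Tip out a parts bin and fetch the heat sink for inspection

ROBOT

A 6-joint arm with a two-finger parallel gripper is mounted at the origin on the work surface. World frame = base frame: x ahead of the robot, y to its left, z up, the work surface at z = 0. Lengths are in m, angles in degrees, forces in N, time in s.
With the tool pointing down it reaches from about 0.375 to 0.9 m from the base axis. Payload 3.1 kg.
Tool frame: the origin (TCP) lies on the centre line of the jaws, within the pads' length; the fingertips stand 25 mm ahead of it and the grasp point (between the pads) lies 6 mm ahead of it; z points along the fingers, y is the line along which they close (so a half turn about z gives the same grasp; the last joint's range is limited). The gripper opens to 87 mm and grips with 3 to 60 N. Pads are 19 mm wide; open, the fingers measure 117 mm over their backs; the gripper's body (75 mm by 190 mm) begins 51 mm behind the grasp point.
Start: joints at [63.455, 30.224, 82.088, -0, 67.689, -10.227], TCP at [0.176, 0.6, 0.248] pointing down, gripper open.
Joint ranges: [-176.69, 176.69], [-43.24, 126.21], [12.49, 139.97], [-82, 262], [0, 151.66], [-163.58, 163.58]. Speed limits (degrees/s): [159.86, 159.86, 180, 180, 180, 180].

INTERFACE

Orientations are given as a 3x3 rotation matrix whose columns are the frame's x, y, z axes.
In Python, from rig import * gives the robot as it stands.
- The arm moves only by the tool step_arm, never from a script. Its argument "steps" is a list of rows, each a list of 7 numbers: the shift along the tool's x, y, z normalised to -1 to 1, where 1 is 0.3 m, then the turn, a rotation vector about the tool's x, y, z normalised to -1 to 1, where 1 is 45 degrees, then the gripper's target within -1 to 1 (shut at 1, half-way at 0, fully open at -1). A call has 1 to 8 rows; each row is the pose to reach, as a shift and turn from the pose commanded when the call began, along the tool's axes at that moment; what a row does not reach only later rows make up. A row lasts 1/12 s, in which the tool goes at most 41.7 mm and 7.16 degrees, less where a joint would pass 70% of its speed; a pose out of reach is approached as far as the arm can. A call with a number of a shift or a turn outside -1 to 1 is refused whole. A call with a gripper value outside its range is refused whole. The fingers move at their own pace and stop on an object; the grip force is fixed at half the most. Time passes only in rows, so rows that repeat a pose let the fingers close. It gives the time, the measured TCP pose, the force, the opening and the grip force at its end, in the units of the state.
- read_state(): the state, without advancing time (a new reading comes with each control period).
- capture(name): name is "side" or "top"; returns a dict with "image" (480x640x3 uint8, red, green, blue), "vertical_fov" (degrees; the focal length in pixels is half the picture's height over the tangent of half this angle, whatever the lens; pixels are square), "cx", "cy" (the principal point, pixels), "k1" (the pictures are not rectified: a ray, as slopes to the right and down, at radius r is drawn at 1 + k1 r^2 times it, then the intrinsics apply), "world_from_camera" (4x4, takes a point from camera to world coordinates). Camera axes: x right, y down, z forward; pixel columns grow to the right and rows downward; lengths in m; the calibration is good to about 2 mm. A picture is of the moment at which its call begins. There is no depth.
- hand_in(): hands the job in; it is judged then, once.
The state is a dict: "time_s": time; "joint_positions": joint angles; "qvel": joint speeds; "tau": joint torques, N m; "position": TCP position; "tcp_rot": TCP orientation; "force": force on the tool from outside, world axes, zero at the start; "moment": the same for the moment, N m; "opening": opening from 0.0 (shut) to 1.0 (fully open); "grasp_force": force on a finger pad.
Only numpy, scipy, OpenCV 4.12 (cv2) and the standard library are available. Lean on these libraries where they do the work, as an engineer would, in place of code of your own. Each camera call takes 0.05 s, during which the arm holds its last target. There are 200 camera calls.

TASK

Tip the blue bin well forward on its pivot, take the black finned heat sink out of its rear compartment, and stand it on its base, wholly on the white, green-edged inspection plate; set it down, do not drop it. Leave the white bin shut and the orange coil in it where it is. The blue bin may stay tipped.

Things in the scene. Friction and masses are not known exactly. Their poses are not given: they have to be found in the camera images.
- blue_bin (a joint): Tilt of the blue tip-out bin, rad: 0 shut (level), 0.75 at its forward stop. It turns about a level axis along its lower front edge: opening swings the top of the front wall towards the robot and down, and lifts the back. A stiff friction hinge: it stays where it is left and takes about 10 N at the tab to open.
- blue_hinge (a point): Middle of the blue bin's pivot axis, at the bin's lower front edge, 22 mm above the table. Fixed to the holder, does not turn with the bin: x points level to the back of the bin (away from the robot, within 7 degrees), y along the axis, z up.
- blue_holder: Fixed holder of the blue bin, origin on the table, 80 mm behind the pivot, axes as blue_hinge. Base 190 x 170 mm, 12 high. A clear dust cover with a black front edge spans the rear of the bin: underside 152, top 158 above the pivot, 83 to 165 behind it, 168 wide, on two thin posts 159 behind the pivot outside the bin's sides. Cheeks 46 high flank the pivot.
- blue_tab (a point): Centre of the blue bin's pull tab: 60 wide, 8 thick, standing 30 mm above the front wall, front faces flush, top edge 130 mm above the pivot. The point lies 15 mm below the top edge, 115 above and 4 mm behind the pivot when shut, and turns with the bin. It can be pinched, or hooked from behind with shut fingers (from above).
- blue_back (a point): Middle of the blue bin's rear compartment, 113 mm behind the pivot, 24 above the bin's underside; turns with the bin. Bin 150 wide (140 inside), 150 deep, floor 4, front wall 6 thick and 100 high; sides slope from 95 high in front to 32 at the back, back wall 30 high. A cross rib 16 high above the underside, 4 thick, its rear face 85 behind the pivot, bounds the compartment, which is 60 deep.
- heatsink_center (a point): Centre of the loose black heat sink, 40 (x) x 30 (y) x 34 mm high, about 80 g: solid base below, upright fins along x above, z up out of the fins. The two side faces across its y (30 mm apart) are flat. It stands in the blue bin's rear compartment, its y roughly along the bin's width; when the bin is tipped it may slide forward against the cross rib and stays in the compartment.
- plate_center (a point): Centre of the top face of the fixed inspection plate, 130 x 130 mm, 8 mm thick, green with a white field 116 mm square; x and y along its sides, z up.
- white_bin (a joint): Tilt of the white tip-out bin, of the same build as the blue one and standing beside it (either side), rad: 0 shut. To be left shut.
- white_hinge (a point): Middle of the white bin's pivot axis, as blue_hinge; its bin, cover and holder have the same measures.
- coil_center (a point): Centre of the loose orange and copper coil block, 32 x 32 x 34 mm, in the white bin. To be left there.
Mind the look-alikes: they are no part of the job. Of the things that look like the part that bears plate_center, the larger one is meant.

How it is judged:
By the outcome, as a careful person would: the job done as asked, in the order asked, and still so for the second after the job is handed in, with the robot touching nothing.
It also fails if it takes over 51 s, if anything falls off the work surface, if the arm or the gripper's body presses on something with over 40 N, if the wrist force passes 120 N, or if a joint passes its speed limit or range.

## Working session

There is one attempt and no reset: what is moved stays moved. The work goes in short steps, Python scripts to look and compute and a tool call to move; the robot and the scene stay as the last step left them, time stands still between calls to the robot, and variables do not carry over. Pictures are saved under pics/ and viewed, at most 13 in all, crops included, and the job is handed in when it is done.

Besides the shell and the picture viewer there is one more tool, called after "Request:" in YAML: its name, and indented under it one key for each argument. step_arm: Moves the arm, as the interface text tells. Scaled input: -1 to 1 covers 0.3 m each way for a shift and 45 degrees each way for a turn. Its arguments: {"type":"object","properties":{"steps":{"type":"array"}},"required":["steps"]}

```bash
mkdir -p pics; ls; cat > h.py <<'E'
from rig import *
import numpy as np, cv2
def cap(n):
    c=capture(n); return c
def ray(c,u,v):
    f=240/np.tan(np.radians(c["vertical_fov"])/2)
    p=np.array([(u-c["cx"])/f,(v-c["cy"])/f]); q=p.copy()
    for _ in range(30): q=p/(1+c["k1"]*(q@q))
    T=np.array(c["world_from_camera"]); d=T[:3,:3]@np.array([q[0],q[1],1]); return T[:3,3],d/np.linalg.norm(d)
def onz(c,u,v,z):
    o,d=ray(c,u,v); return o+d*(z-o[2])/d[2]
def proj(c,P):
    T=np.array(c["world_from_camera"]); q=T[:3,:3].T@(np.asarray(P)-T[:3,3]); s=q[:2]/q[2]
    f=240/np.tan(np.radians(c["vertical_fov"])/2); s=s*(1+c["k1"]*(s@s)); return s*f+[c["cx"],c["cy"]]
def tri(c1,p1,c2,p2):
    o1,d1=ray(c1,*p1);o2,d2=ray(c2,*p2)
    A=np.stack([d1,-d2],1); t=np.linalg.lstsq(A,o2-o1,rcond=None)[0]
    a=o1+d1*t[0];b=o2+d2*t[1]; return (a+b)/2,np.linalg.norm(a-b)
def save(c,n): cv2.imwrite("pics/"+n,c["image"][:,:,::-1])
E
python3 - <<'E'
from h import *
for n in("side","top"):
    c=cap(n);save(c,n+"0.png");T=np.array(c["world_from_camera"]);print(n,c["vertical_fov"],c["k1"],T.round(3).tolist())
s=read_state();print(s["time_s"],s["position"],s["tcp_rot"],s["opening"])
E
```

```text
pics
side 54.439605782085046 -0.08553709603162002 [[-0.928, -0.201, 0.315, 0.297], [-0.373, 0.467, -0.802, 0.62], [0.014, -0.861, -0.508, 0.578], [0.0, 0.0, 0.0, 1.0]]
top 54.56775614196473 0.0076828047076556195 [[0.018, -1.0, 0.023, 0.541], [-1.0, -0.018, -0.011, -0.1], [0.011, -0.023, -1.0, 1.109], [0.0, 0.0, 0.0, 1.0]]
0.1 [0.1752813  0.5992624  0.24667339] [[-9.59717658e-01  2.80964873e-01 -8.69472692e-04]
 [ 2.80966020e-01  9.59716067e-01 -1.77927288e-03]
 [ 3.34533732e-04 -1.95189189e-03 -9.99998039e-01]] 1.0011648488412836
```

View pics/side0.png

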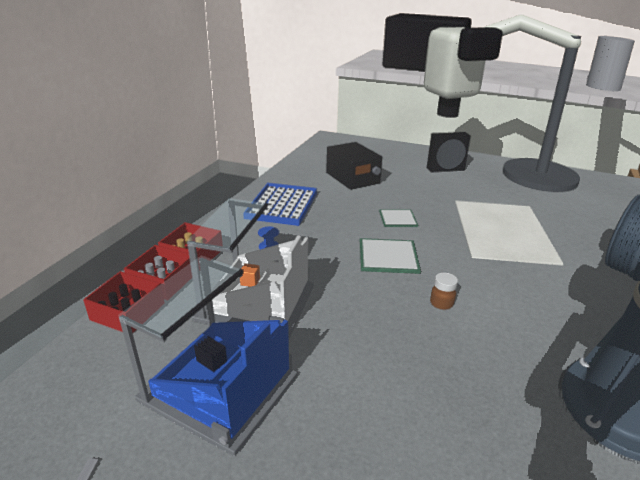

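View pics/top0.png

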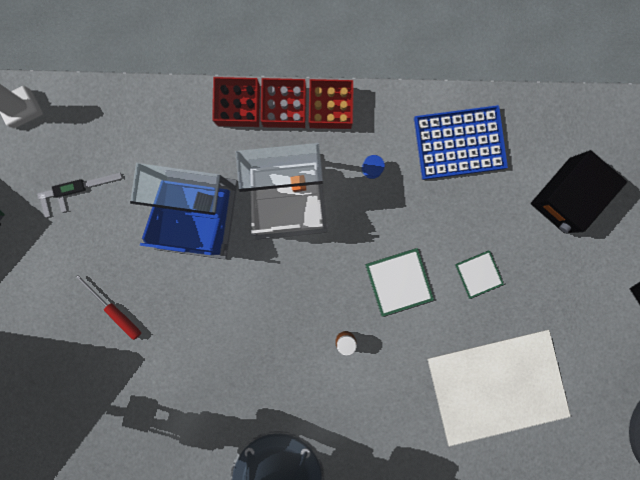

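The top view shows the blue bin around (185,215), the white bin at (285,195), and two green-edged plates: the larger at (400,282) and the smaller at (480,274). The larger is the one meant. The heat sink is the black block at (203,201) in the top view and (211,351) in the side view. Next is an enlarged crop and measurements.

```bash
python3 - <<'E'
from h import *
t=cap("top");s=cap("side")
a=cv2.resize(t["image"][150:270,120:240],(400,400),interpolation=cv2.INTER_CUBIC)
b=cv2.resize(s["image"][310:450,130:300],(400,330),interpolation=cv2.INTER_CUBIC)
d=cv2.resize(t["image"][240:330,350:510],(355,200),interpolation=cv2.INTER_CUBIC)
o=np.zeros((600,800,3),np.uint8);o[:400,:400]=a;o[:330,400:]=b;o[400:,:355]=d
cv2.imwrite("pics/crop.png",o[:,:,::-1])
hs=cv2.cvtColor(t["image"],cv2.COLOR_RGB2HSV)
g=cv2.inRange(hs,(40,60,30),(95,255,255));w=cv2.inRange(hs,(0,0,170),(180,60,255))
for nm,m in(("green",g),("white",w)):
    for c in cv2.findContours(m,cv2.RETR_EXTERNAL,cv2.CHAIN_APPROX_SIMPLE)[0]:
        r=cv2.minAreaRect(c)
        if r[1][0]*r[1][1]>600 and r[0][1]>230:
            P=[onz(t,*p,.008) for p in cv2.boxPoints(r)];M=np.mean(P,0);e=P[1]-P[0]
            print(nm,r[0],M.round(4),np.linalg.norm(e).round(4),np.linalg.norm(P[2]-P[1]).round(4),np.degrees(np.arctan2(e[1],e[0])))
bl=cv2.inRange(hs,(108,120,40),(125,255,255));bl[:,:130]=0;bl[:,245:]=0
c=max(cv2.findContours(bl,cv2.RETR_EXTERNAL,cv2.CHAIN_APPROX_SIMPLE)[0],key=cv2.contourArea)
print(cv2.approxPolyDP(c,2,True)[:,0].tolist())
E
```

```text
green (479.1888427734375, 273.9563293457031) [ 0.4887 -0.4694  0.008 ] 0.0897 0.0884 -66.61530119251671
green (399.3122863769531, 281.8223876953125) [ 0.4668 -0.2802  0.008 ] 0.1303 0.1296 -71.5043711782998
white (498.3786315917969, 387.4991149902344) [ 0.2228 -0.5173  0.008 ] 0.2968 0.21 -75.54448844565276
white (479.3432312011719, 274.0236511230469) [ 0.4885 -0.4698  0.008 ] 0.0784 0.0781 -66.48013632998068
white (399.2064514160156, 281.9343566894531) [ 0.4665 -0.28    0.008 ] 0.1159 0.1154 -71.38632521969639
[[229, 191], [219, 189], [214, 214], [152, 206], [142, 237], [145, 242], [140, 245], [218, 254]]
```

View pics/crop.png

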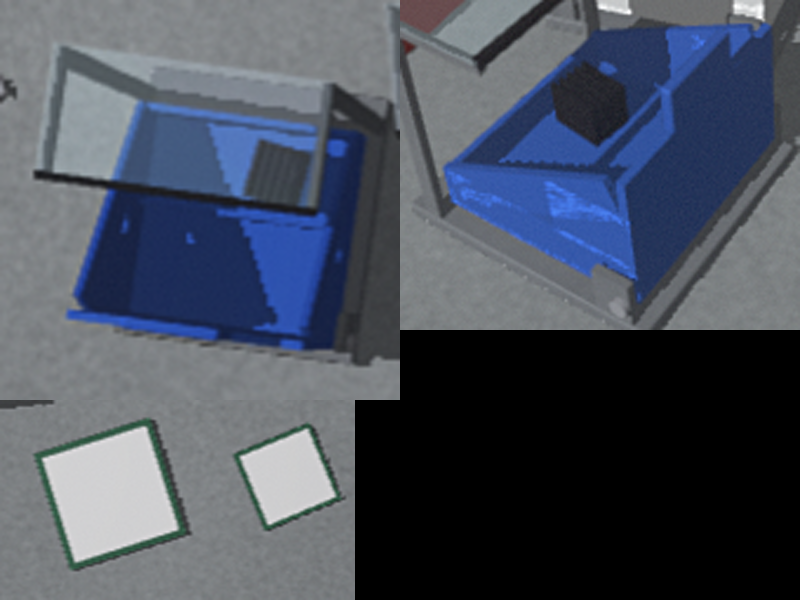

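The larger plate is confirmed at 130 mm square, centred at (0.4667, −0.280). Next is the blue holder's pose from the cover's black front edge in both views, checked against the front wall top.

```bash
python3 - <<'E'
from h import *
t=cap("top");s=cap("side")
A=onz(t,130.7,202.3,.179);B=onz(t,216,213.7,.179)
print("cover edge",A,B,np.linalg.norm(A-B),np.degrees(np.arctan2(-(A-B)[0],(A-B)[1])))
print("tri B", )
# front wall top corners
C=onz(t,140.5,244.5,.122)
bs=(130+228*.425,310+180*.424);bt=(130+370*.425,310+25*.424)
print("side wall corners",onz(s,*bs,.122),onz(s,*bt,.122),"top",C,onz(t,222,254.5,.122))
E1=onz(s,162.5,338,.178);E2=onz(s,241,271,.178)
print("side cover",E1,E2,np.linalg.norm(E1-E2))
for nm,Y in(("top",A-B),("wall",onz(t,140.5,244.5,.122)-onz(s,*bt,.122))):
    print(nm,np.degrees(np.arctan2(-Y[0],Y[1])))
Y=A-B;Y[2]=0;Y/=np.linalg.norm(Y);X=np.array([Y[1],-Y[0],0]);M=(A+B)/2;H=M-.084*X;H[2]=.022
print("H",H,"X",X)
def w(x,y,z):return H+X*x+Y*y+np.array([0,0,z])
im=t["image"].copy();im2=s["image"].copy()
o=np.zeros((600,800,3),np.uint8)
pts=[[(0,-75,100),(0,75,100),(150,75,30),(150,-75,30),(0,-75,100)],[(0,-30,100),(0,-30,130),(0,30,130),(0,30,100)],[(83,-84,158),(83,84,158),(165,84,158),(165,-84,158),(83,-84,158)]]
out=[]
for c,(x0,y0,k) in((t,(120,150,3.3333)),(s,(120,240,2.0))):
    a=c["image"][y0:y0+(120 if c is t else 210),x0:x0+(120 if c is t else 200)]
    a=np.ascontiguousarray(cv2.resize(a,None,fx=k,fy=k,interpolation=cv2.INTER_CUBIC))
    for L in pts:
        q=np.array([(proj(c,w(*(np.array(p)/1000)))-[x0,y0]+.5)*k for p in L]);cv2.polylines(a,[q.astype(int)],False,(255,255,0),1)
    out.append(a)
o[:400,:400]=out[0];o[:420,400:]=out[1]
cv2.imwrite("pics/ov.png",o[:420,:,::-1])
# heat sink fin top
print("sink top view", onz(t,120+283*.3,150+172*.3,.058),"side centre",tri(t,(120+283*.3,150+172*.3),s,(130+190*.425,310+75*.424)))
E
```

```text
cover edge [0.62721408 0.2858835  0.179     ] [0.607707   0.11625878 0.179     ] 0.17074270483956963 -6.560275534132934
tri B
side wall corners [0.54165352 0.28390342 0.122     ] [0.52429198 0.14003785 0.122     ] top [0.54374758 0.28655986 0.122     ] [0.52567788 0.11483538 0.122     ]
side cover [0.62467799 0.29014356 0.178     ] [0.60721105 0.12357361 0.178     ] 0.1674832605003227
top -6.560275534132934
wall -7.563645677511452
H [0.53401056 0.210668   0.022     ] X [ 0.99345222 -0.1142484   0.        ]
sink top view [0.64324656 0.16992014 0.058     ] side centre (array([0.64387286, 0.16967593, 0.06093552]), np.float64(0.0020452667349683895))
```

View pics/ov.png

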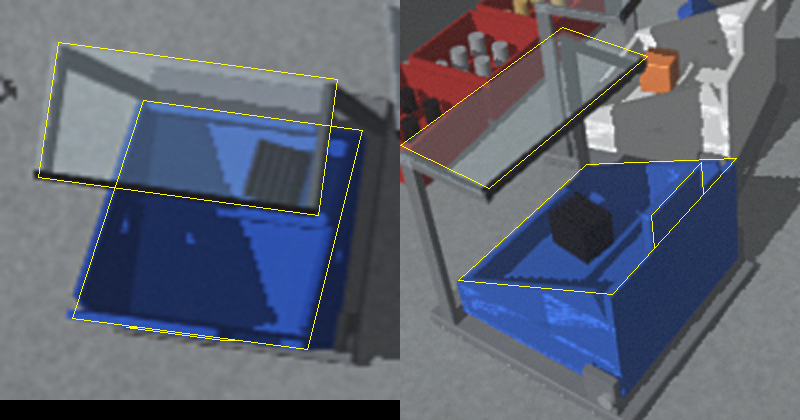

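The model overlay fits to about 2–3 mm, giving the hinge at ≈(0.534, 0.2125) with yaw −6.6°. The heat sink is at bin-local (0.114, −0.029). My plan is to hook the tab from behind with shut fingers, swing the tool about the hinge, then pick the sink with the tool tilted as much as the bin, which clears the cover.

```bash
cat >> h.py <<'E'
from scipy.spatial.transform import Rotation as Ro
Yb=np.array([.1142,.9935,0]);Yb/=np.linalg.norm(Yb);Xb=np.array([Yb[1],-Yb[0],0]);H=np.array([.534,.2125,.022]);Zb=np.array([0,0,1.])
def bw(x,y,z,th=0):  # bin-local (turned) to world
    c,s=np.cos(th),np.sin(th); return H+Xb*(x*c-z*s)+Yb*y+Zb*(x*s+z*c)
def bR(th):  # tool y=Yb, tool z = -bin z
    c,s=np.cos(th),np.sin(th); z=-(-Xb*s+Zb*c); return np.stack([np.cross(Yb,z),Yb,z],1)
def mv(P,R,st=None,base=None):
    if base is None:
        s=read_state(); base=(np.array(s["position"]),np.array(s["tcp_rot"]))
    p,R0=base
    return (R0.T@(np.asarray(P)-p)/.3).round(3).tolist()+(np.degrees(Ro.from_matrix(R0.T@R).as_rotvec())/45).round(3).tolist()
E
python3 - <<'E'
from h import *
print(mv([.5598,.2095,.248],bR(0)))
E
```

```text
[-1.595, -0.888, -0.002, -0.001, -0.0, -0.217]
```

Request:
step_arm:
  steps:
    - [-0.9,-0.5,0,0,0,-0.217,1]
    - [-0.9,-0.5,0,0,0,-0.217,1]
    - [-0.9,-0.5,0,0,0,-0.217,1]
    - [-0.9,-0.5,0,0,0,-0.217,1]
    - [-0.9,-0.5,0,0,0,-0.217,1]
    - [-0.9,-0.5,0,0,0,-0.217,1]
    - [-0.9,-0.5,0,0,0,-0.217,1]
    - [-0.9,-0.5,0,0,0,-0.217,1]

```text
time_s: 0.97
position: [0.3959, 0.3768, 0.2477]
tcp_rot: [[-0.993, 0.117, 0.002], [0.117, 0.993, -0.001], [-0.002, -0.001, -1.0]]
force: [-0.8, -0.8, 0.1]
opening: 0.478
grasp_force: 0.0
```

```bash
python3 - <<'E'
from h import *
print(read_state()["position"]);print(mv([.5598,.2095,.215],bR(0)))
E
```

```text
[0.39585323 0.37684173 0.24773748]
[-0.608, -0.49, 0.111, -0.001, 0.003, -0.004]
```

Request:
step_arm:
  steps:
    - [-0.61,-0.49,0.11,0,0,0,1]
    - [-0.61,-0.49,0.11,0,0,0,1]
    - [-0.61,-0.49,0.11,0,0,0,1]
    - [-0.61,-0.49,0.11,0,0,0,1]
    - [-0.61,-0.49,0.11,0,0,0,1]
    - [-0.61,-0.49,0.11,0,0,0,1]
    - [-0.61,-0.49,0.11,0,0,0,1]
    - [-0.61,-0.49,0.11,0,0,0,1]

```text
time_s: 1.63
position: [0.5585, 0.2116, 0.214]
tcp_rot: [[-0.993, 0.118, -0.001], [0.118, 0.993, 0.0], [0.001, 0.0, -1.0]]
force: [-0.2, 0.1, 0.6]
opening: 0.005
grasp_force: 0.0
```

```bash
python3 - <<'E'
from h import *
s=read_state();print(s["position"],s["force"],s["opening"]);print(mv([.5598,.2095,.159],bR(0)))
for n in("top","side"):
    c=cap(n);print(n,proj(c,[.5598,.2095,.19]))
    a=c["image"]; 
    if n=="top": A=cv2.resize(a[140:280,120:260],(400,400))
    else: B=cv2.resize(a[250:450,120:320],(400,400))
cv2.imwrite("pics/hook.png",np.hstack([A,B])[:,:,::-1])
E
```

```text
[0.55846259 0.2116204  0.21398324] [-0.24642264  0.07750793  0.64623492] 0.004604183151908617
[-0.005, -0.007, 0.183, 0.0, -0.001, -0.004]
top [166.55274607 236.69833257]
side [239.68324962 305.89341468]
```

View pics/hook.png

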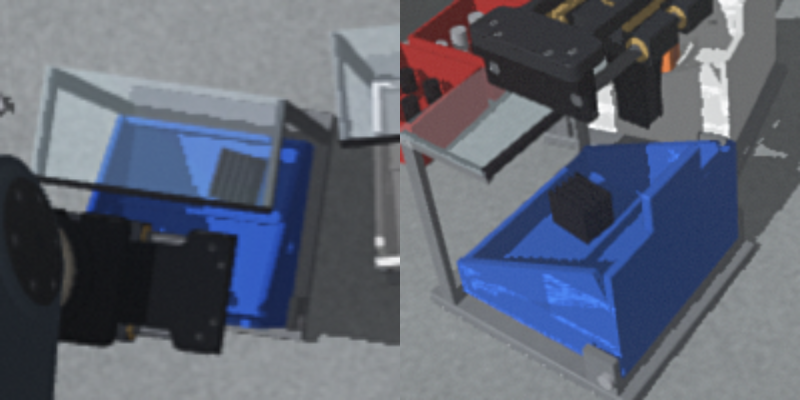

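The picture shows the gripper above the bin with the shut fingers behind the tab. Next move: descend.

Request:
step_arm:
  steps:
    - [-0.005,-0.007,0.183,0,0,0,1]
    - [-0.005,-0.007,0.183,0,0,0,1]
    - [-0.005,-0.007,0.183,0,0,0,1]
    - [-0.005,-0.007,0.183,0,0,0,1]

```text
time_s: 2.07
position: [0.5574, 0.212, 0.1594]
tcp_rot: [[-0.994, 0.112, -0.002], [0.112, 0.994, -0.0], [0.002, -0.0, -1.0]]
force: [1.0, -0.1, 0.3]
opening: 0.007
grasp_force: 0.0
```

```bash
python3 - <<'E'
from h import *
s=read_state();print(s["position"],s["force"])
for x,th in((.020,0),(.018,.12),(.018,.24),(.018,.36),(.018,.48),(.018,.6),(.018,.7),(.018,.73)):
    print(th,mv(bw(x,0,.137,th),bR(th)))
E
```

```text
[0.55744633 0.21203879 0.1594407 ] [ 1.02060596 -0.10141125  0.31604925]
0 [0.011, -0.007, 0.001, -0.0, -0.002, 0.003]
0.12 [0.073, -0.007, -0.002, -0.0, -0.155, 0.003]
0.24 [0.128, -0.007, 0.001, -0.0, -0.308, 0.003]
0.36 [0.183, -0.007, 0.01, 0.0, -0.461, 0.003]
0.48 [0.235, -0.007, 0.026, 0.0, -0.613, 0.003]
0.6 [0.286, -0.007, 0.048, 0.0, -0.766, 0.003]
0.7 [0.326, -0.007, 0.071, 0.0, -0.894, 0.003]
0.73 [0.338, -0.007, 0.078, 0.001, -0.932, 0.003]
```

Request:
step_arm:
  steps:
    - [0.015,-0.007,0,0,0,0,1]
    - [0.035,-0.007,0,0,-0.05,0,1]
    - [0.054,-0.007,-0.001,0,-0.105,0,1]
    - [0.073,-0.007,-0.002,0,-0.155,0,1]
    - [0.1,-0.007,0,0,-0.23,0,1]
    - [0.128,-0.007,0.001,0,-0.308,0,1]
    - [0.155,-0.007,0.005,0,-0.385,0,1]
    - [0.183,-0.007,0.01,0,-0.461,0,1]

```text
time_s: 2.73
position: [0.509, 0.2165, 0.1615]
tcp_rot: [[-0.923, 0.112, 0.368], [0.106, 0.994, -0.036], [-0.369, 0.006, -0.929]]
force: [5.5, -5.8, 1.5]
opening: 0.006
grasp_force: 3.2
```

```bash
python3 - <<'E'
from h import *
s=read_state();print(s["position"],s["force"])
for x,th in((.018,.36),(.018,.42),(.018,.48),(.018,.54),(.018,.6),(.018,.65),(.018,.7),(.018,.73)):
    print(th,mv(bw(x,0,.137,th),bR(th)))
E
```

```text
[0.50895791 0.21650862 0.16145555] [ 5.53932825 -5.79478917  1.50067426]
0.36 [0.025, -0.004, 0.008, 0.008, 0.023, 0.0]
0.42 [0.052, -0.004, 0.004, 0.008, -0.053, -0.0]
0.48 [0.08, -0.004, 0.003, 0.008, -0.129, -0.0]
0.54 [0.108, -0.004, 0.003, 0.008, -0.206, -0.001]
0.6 [0.135, -0.004, 0.004, 0.008, -0.282, -0.001]
0.65 [0.158, -0.004, 0.007, 0.008, -0.346, -0.001]
0.7 [0.181, -0.004, 0.011, 0.008, -0.409, -0.001]
0.73 [0.194, -0.004, 0.014, 0.008, -0.448, -0.001]
```

Request:
step_arm:
  steps:
    - [0.027,0,-0.003,0,-0.076,0,1]
    - [0.055,0,-0.004,0,-0.152,0,1]
    - [0.083,0,-0.005,0,-0.23,0,1]
    - [0.11,0,-0.003,0,-0.305,0,1]
    - [0.133,0,0,0,-0.37,0,1]
    - [0.156,0,0.003,0,-0.432,0,1]
    - [0.17,0,0.006,0,-0.47,0,1]
    - [0.17,0,0.006,0,-0.47,0,1]

```text
time_s: 3.4
position: [0.4725, 0.2515, 0.1932]
tcp_rot: [[-0.783, 0.135, 0.607], [0.092, 0.991, -0.102], [-0.615, -0.024, -0.788]]
force: [0.3, -0.3, 0.3]
opening: 0.005
grasp_force: 0.0
```

```bash
python3 - <<'E'
from h import *
s=read_state();print(s["position"],s["force"],np.degrees(np.arctan2(s["tcp_rot"][0][2],-s["tcp_rot"][2][2])))
print(mv(bw(.018,0,.137,.73),bR(.73)))
t=cap("top");c=cap("side")
A=cv2.resize(t["image"][140:280,120:260],(400,400));B=cv2.resize(c["image"][250:450,120:320],(400,400))
cv2.imwrite("pics/tip.png",np.hstack([A,B])[:,:,::-1])
for th in(.6,.65,.7,.75): print(th,[((proj(c,bw(.15,y,.03,th))-[120,250])*2+[400,0]).round() for y in(-.075,.075)])
E
```

```text
[0.47250598 0.25151821 0.19319629] [ 0.3206408  -0.2914227   0.33471223] 37.604411421218835
[0.149, -0.102, 0.128, -0.04, -0.086, -0.001]
0.6 [array([617.,  85.]), array([481., 204.])]
0.65 [array([623.,  82.]), array([486., 201.])]
0.7 [array([628.,  79.]), array([491., 199.])]
0.75 [array([634.,  77.]), array([497., 197.])]
```

View pics/tip.png

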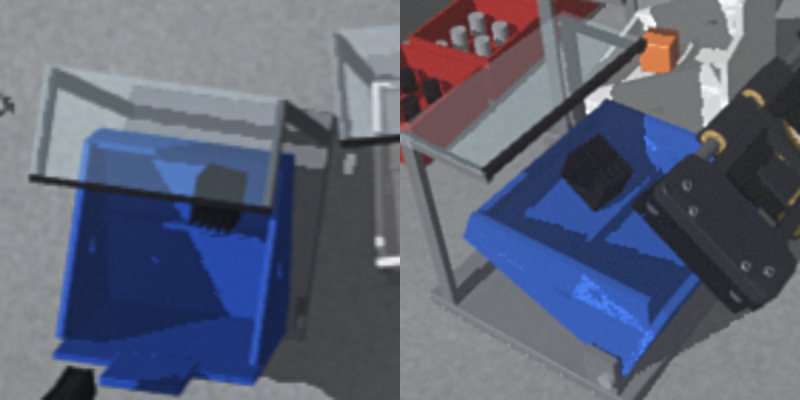

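The bin has tipped to only about 0.48 rad, and the tool ran out of reach and slid left past the tab, which lies at (105–190, 370) in the left crop. I'll check the joints and re-hook with a smaller tilt.

```bash
cat >> h.py <<'E'
def hook(th,tau,y=0,dx=0,dz=0,zc=.116):
    R=bR(tau); return bw(.008,y,zc,th)-.025*R[:,2]-.010*R[:,0]+Xb*dx+Zb*dz,R
E
python3 - <<'E'
from h import *
s=read_state();print(np.round(s["joint_positions"],1))
print("up/over",mv(*hook(.48,.2,dx=.015,dz=.05)),hook(.48,.2,dx=.015,dz=.05)[0])
for th in(.48,.75):print(hook(th,.2)[0])
E
```

```text
[ 27.1  26.6 117.9 -82.   21.7  19.2]
up/over [-0.118, -0.106, 0.051, -0.038, 0.593, -0.006] [0.50753775 0.21554176 0.205074  ]
[0.49263588 0.21725469 0.155074  ]
[0.46606468 0.22030897 0.13881738]
```

Joint 4 sits at its −82° limit, because a strong forward tilt this close in nearly straightens the wrist. I'll re-hook with an almost vertical tool and later grasp at a moderate tilt.

```bash
python3 - <<'E'
from h import *
print("up/over",mv(*hook(.48,.1,dx=.02,dz=.055)),hook(.48,.1,dx=.02,dz=.055)[0])
E
```

```text
up/over [-0.147, -0.106, 0.055, -0.038, 0.72, -0.008] [0.51510818 0.21467156 0.20945908]
```

Request:
step_arm:
  steps:
    - [0,0,-0.05,0,0.1,0,1]
    - [-0.147,-0.106,0.055,-0.038,0.72,0,1]
    - [-0.147,-0.106,0.055,-0.038,0.72,0,1]
    - [-0.147,-0.106,0.055,-0.038,0.72,0,1]
    - [-0.147,-0.106,0.055,-0.038,0.72,0,1]
    - [-0.147,-0.106,0.055,-0.038,0.72,0,1]
    - [-0.147,-0.106,0.055,-0.038,0.72,0,1]
    - [-0.147,-0.106,0.055,-0.038,0.72,0,1]

```text
time_s: 4.17
position: [0.5142, 0.2123, 0.2073]
tcp_rot: [[-0.975, 0.132, 0.177], [0.126, 0.991, -0.043], [-0.181, -0.019, -0.983]]
force: [0.4, -1.8, -0.0]
opening: 0.009
grasp_force: 0.0
```

```bash
python3 - <<'E'
from h import *
s=read_state();print(s["position"],np.round(s["joint_positions"],1),s["force"])
print(mv(*hook(.48,.1,dx=.02,dz=.055)))
print(mv(*hook(.48,.1,dx=.008,dz=.0)))
E
```

```text
[0.5141669  0.21231465 0.20726956] [ 13.3  25.5 100.4  -6.7  44.9 -64.8] [ 0.36994463 -1.80269659 -0.04819958]
[-0.003, 0.008, -0.007, -0.027, 0.105, -0.019]
[0.069, 0.011, 0.166, -0.027, 0.105, -0.019]
```

Request:
step_arm:
  steps:
    - [0.0,0.01,0.0,-0.027,0.105,-0.019,1]
    - [0.0,0.01,0.0,-0.027,0.105,-0.019,1]
    - [0.03,0.01,0.08,-0.027,0.105,-0.019,1]
    - [0.055,0.01,0.16,-0.027,0.105,-0.019,1]
    - [0.055,0.01,0.16,-0.027,0.105,-0.019,1]
    - [0.055,0.01,0.16,-0.027,0.105,-0.019,1]

```text
time_s: 4.67
position: [0.5056, 0.2147, 0.1551]
tcp_rot: [[-0.988, 0.117, 0.1], [0.116, 0.993, -0.017], [-0.101, -0.005, -0.995]]
force: [-0.1, 0.2, 0.3]
opening: 0.007
grasp_force: 0.0
```

```bash
python3 - <<'E'
from h import *
s=read_state();print(s["position"],np.round(s["joint_positions"],1),s["force"])
for th in (.44,.5,.55,.6,.65,.7,.75,.78): print(th,mv(*hook(th,.1)))
E
```

```text
[0.50564141 0.21466294 0.15506685] [ 12.5  30.5 101.4  -3.2  42.7 -68.5] [-0.09677399  0.22300024  0.33379891]
0.44 [0.02, 0.004, -0.006, -0.007, 0.002, -0.003]
0.5 [0.043, 0.004, 0.001, -0.007, 0.002, -0.003]
0.55 [0.061, 0.004, 0.008, -0.007, 0.002, -0.003]
0.6 [0.079, 0.004, 0.015, -0.007, 0.002, -0.003]
0.65 [0.096, 0.004, 0.024, -0.007, 0.002, -0.003]
0.7 [0.113, 0.004, 0.033, -0.007, 0.002, -0.003]
0.75 [0.13, 0.004, 0.043, -0.007, 0.002, -0.003]
0.78 [0.139, 0.004, 0.05, -0.007, 0.002, -0.003]
```

Request:
step_arm:
  steps:
    - [0.02,0.004,-0.003,0,0,0,1]
    - [0.043,0.004,0.001,0,0,0,1]
    - [0.061,0.004,0.008,0,0,0,1]
    - [0.079,0.004,0.015,0,0,0,1]
    - [0.096,0.004,0.024,0,0,0,1]
    - [0.113,0.004,0.033,0,0,0,1]
    - [0.13,0.004,0.043,0,0,0,1]
    - [0.136,0.004,0.046,0,0,0,1]

```text
time_s: 5.33
position: [0.4705, 0.2218, 0.1404]
tcp_rot: [[-0.987, 0.117, 0.111], [0.116, 0.993, -0.014], [-0.112, -0.001, -0.994]]
force: [2.7, -2.0, 5.8]
opening: 0.01
grasp_force: 3.1
```

```bash
python3 - <<'E'
from h import *
s=read_state();print(s["position"],np.round(s["joint_positions"],1),s["force"])
print(mv(*hook(.75,.1)))
t=cap("top");c=cap("side")
o=[]
for cc,x0,y0,n in((t,120,140,140),(c,120,250,200)):
    a=np.ascontiguousarray(cv2.resize(cc["image"][y0:y0+n,x0:x0+n],(400,400)));k=400/n
    for th,col in((.65,(255,0,0)),(.75,(255,255,0))):
        q=np.array([(proj(cc,bw(*p,th))-[x0,y0]+.5)*k for p in((0,-.075,.1),(0,.075,.1),(.15,.075,.03),(.15,-.075,.03))]);cv2.polylines(a,[q.astype(int)],True,col,1)
    o.append(a)
cv2.imwrite("pics/tip2.png",np.hstack(o)[:,:,::-1])
E
```

```text
[0.47051754 0.22180437 0.14044799] [ 14.2  30.2 106.5  -3.8  37.4 -66.2] [ 2.65967322 -1.99941707  5.78010922]
[0.006, -0.007, 0.007, -0.001, 0.015, -0.003]
```

View pics/tip2.png

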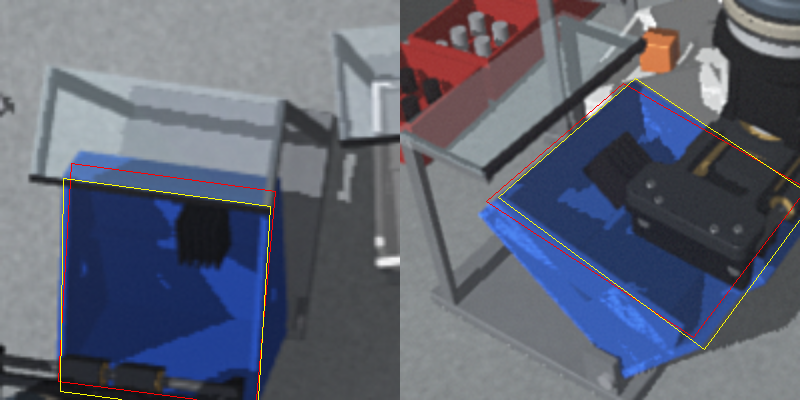

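The bin is at about 0.6 rad. I'll push it further toward the stop.

Request:
step_arm:
  steps:
    - [0.015,-0.005,0.012,0,0,0,1]
    - [0.03,-0.005,0.024,0,0,0,1]
    - [0.045,-0.005,0.036,0,0,0,1]
    - [0.06,-0.005,0.048,0,0,0,1]
    - [0.06,-0.005,0.048,0,0,0,1]

```text
time_s: 5.85
position: [0.4698, 0.2233, 0.1329]
tcp_rot: [[-0.983, 0.112, 0.147], [0.112, 0.994, -0.009], [-0.147, 0.008, -0.989]]
force: [12.1, -11.4, 41.7]
opening: 0.004
grasp_force: 19.4
```

```bash
cat > th.py <<'E'
from h import *
t=cap("top");s=read_state();print(s["position"],np.round(s["joint_positions"],1),s["force"])
# back wall top outer edge: project local (.15,y,.03) and compare blue extent up column at local y=+.03
hs=cv2.cvtColor(t["image"],cv2.COLOR_RGB2HSV);m=cv2.inRange(hs,(105,90,40),(128,255,255))
for y in(.05,.03,.0):
    u=int(round(proj(t,bw(.15,y,.03,.7))[0]));r=np.flatnonzero(m[170:270,u])+170
    print(u,r.min(),[(th,proj(t,bw(.15,y,.03,th))[1].round(1)) for th in(.6,.65,.7,.75)])
E
python3 th.py
```

```text
[0.46985042 0.22330813 0.13287905] [ 14.5  30.6 108.2  -4.7  33.2 -65.2] [ 13.19965615 -10.79276963  43.62212455]
155 195 [(0.6, np.float64(196.0)), (0.65, np.float64(198.4)), (0.7, np.float64(200.9)), (0.75, np.float64(203.6))]
165 197 [(0.6, np.float64(197.3)), (0.65, np.float64(199.7)), (0.7, np.float64(202.2)), (0.75, np.float64(204.9))]
179 199 [(0.6, np.float64(199.2)), (0.65, np.float64(201.6)), (0.7, np.float64(204.2)), (0.75, np.float64(206.9))]
```

Correction: from above the tipped bin's extent is its rear *underside* edge. That, plus the sharp force rise, means the bin is at its 0.75 stop. I'll back off rearward and up, half open the gripper, and measure the sink.

Request:
step_arm:
  steps:
    - [0.0,0,-0.01,0,0,0,1]
    - [-0.03,0,-0.06,0,0,0,1]
    - [-0.04,0,-0.15,0,0,0,1]
    - [-0.04,0,-0.28,0,0,0,0]
    - [0.0,0,-0.4,0,0,0,0]
    - [0.0,0,-0.4,0,0,0,0]

```text
time_s: 6.4
position: [0.44, 0.2246, 0.2476]
tcp_rot: [[-0.987, 0.117, 0.113], [0.116, 0.993, -0.012], [-0.113, 0.001, -0.994]]
force: [0.8, -0.9, -1.6]
opening: 0.153
grasp_force: 0.0
```

```bash
sed -i 's/bw(.15,y,.03,th)/bw(.15,y,0,th)/g' th.py; cat >> th.py <<'E'
c=cap("side")
# heat sink: dark blobs
for n,cc,(x0,x1,y0,y1) in(("top",t,(165,225,190,240)),("side",c,(185,260,300,370))):
    h=cv2.cvtColor(cc["image"],cv2.COLOR_RGB2HSV)[y0:y1,x0:x1];k=((h[...,2]<60)&(h[...,1]<120)).astype(np.uint8)*255
    q=max(cv2.findContours(k,cv2.RETR_EXTERNAL,cv2.CHAIN_APPROX_SIMPLE)[0],key=cv2.contourArea);print(n,cv2.contourArea(q),cv2.approxPolyDP(q,2,True)[:,0].tolist(),x0,y0)
o=[]
for cc,x0,y0,n in((t,150,170,80),(c,170,280,100)):
    a=np.ascontiguousarray(cv2.resize(cc["image"][y0:y0+n,x0:x0+n],(400,400),interpolation=cv2.INTER_CUBIC));k=400/n
    for L in([(0,-.075,.1),(0,.075,.1),(.15,.075,.03),(.15,-.075,.03),(0,-.075,.1)],[(.085,-.044,.038),(.085,-.014,.038),(.125,-.014,.038),(.125,-.044,.038),(.085,-.044,.038),(.085,-.044,.004),(.085,-.014,.004),(.085,-.014,.038)]):
        q=np.array([(proj(cc,bw(*p,.75))-[x0,y0]+.5)*k for p in L]);cv2.polylines(a,[q.astype(int)],False,(255,255,0),1)
    o.append(a)
cv2.imwrite("pics/sink.png",np.hstack(o)[:,:,::-1])
E
python3 th.py
```

```text
[0.4398116  0.22414971 0.24510809] [ 15.4  18.5 104.2  -3.   51.4 -66.1] [-0.4443141  -1.54127106  0.19483729]
155 195 [(0.6, np.float64(189.6)), (0.65, np.float64(191.2)), (0.7, np.float64(193.1)), (0.75, np.float64(195.1))]
165 197 [(0.6, np.float64(190.8)), (0.65, np.float64(192.5)), (0.7, np.float64(194.3)), (0.75, np.float64(196.3))]
179 199 [(0.6, np.float64(192.7)), (0.65, np.float64(194.3)), (0.7, np.float64(196.2)), (0.75, np.float64(198.2))]
top 396.0 [[0, 16], [20, 21], [16, 33], [17, 42], [31, 43], [34, 37], [34, 22], [49, 24]] 165 190
side 753.5 [[50, 16], [28, 33], [44, 52], [53, 48], [66, 36]] 185 300
```

View pics/sink.png

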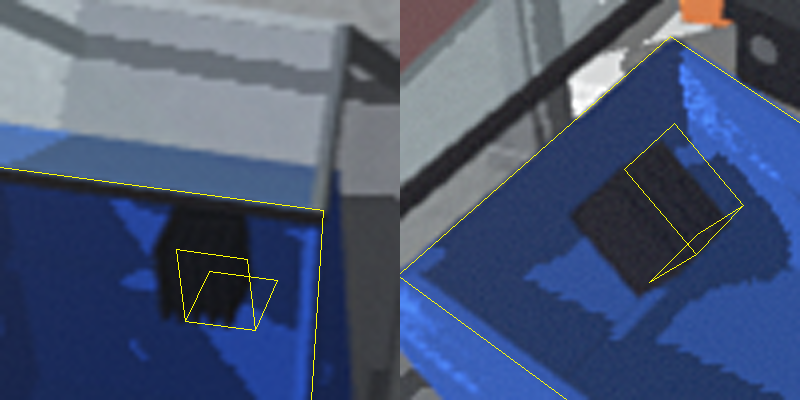

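Tilt 0.75 is confirmed. The sink is against the rib at local (0.105, −0.0205), square to the bin. I'll go to a pre-grasp at tilt 0.45.

```bash
cat >> h.py <<'E'
def grasp(back=0,tau=.45,x=.106,y=-.0195,z=.030):
    R=bR(tau); return bw(x,y,z,.75)-(.006+back)*R[:,2],R
E
python3 - <<'E'
from h import *
for b in(.08,.03,0): print(grasp(b)[0],mv(*grasp(b)))
E
```

```text
[0.55134713 0.19087759 0.19364283] [-0.364, -0.065, 0.205, -0.003, -0.436, -0.003]
[0.57295313 0.18839405 0.14862047] [-0.42, -0.064, 0.362, -0.003, -0.436, -0.003]
[0.58591674 0.18690392 0.12160706] [-0.454, -0.064, 0.456, -0.003, -0.436, -0.003]
```

Request:
step_arm:
  steps:
    - [-0.2,-0.03,0,0,-0.1,0,-0.25]
    - [-0.36,-0.065,0.1,0,-0.2,0,-0.25]
    - [-0.364,-0.065,0.205,0,-0.3,0,-0.25]
    - [-0.364,-0.065,0.205,0,-0.436,0,-0.25]
    - [-0.364,-0.065,0.205,0,-0.436,0,-0.25]
    - [-0.364,-0.065,0.205,0,-0.436,0,-0.25]
    - [-0.364,-0.065,0.205,0,-0.436,0,-0.25]
    - [-0.364,-0.065,0.205,0,-0.436,0,-0.25]

```text
time_s: 7.17
position: [0.5523, 0.1907, 0.1925]
tcp_rot: [[-0.895, 0.118, 0.429], [0.105, 0.993, -0.053], [-0.432, -0.002, -0.902]]
force: [0.1, -0.5, 0.1]
opening: 0.623
grasp_force: 0.0
```

```bash
python3 - <<'E'
from h import *
s=read_state();print(s["position"],np.round(s["joint_positions"],1),s["force"],s["opening"])
for b in(.03,0): print(mv(*grasp(b)))
t=cap("top");c=cap("side");o=[]
for cc,x0,y0,n in((t,130,160,100),(c,150,250,130)):
    a=np.ascontiguousarray(cv2.resize(cc["image"][y0:y0+n,x0:x0+n],(400,400),interpolation=cv2.INTER_CUBIC));o.append(a)
cv2.imwrite("pics/pre.png",np.hstack(o)[:,:,::-1])
E
```

```text
[0.55228591 0.19072009 0.19253717] [ 12.   26.6 107.5 -21.2  22.9 -53.3] [ 0.06240551 -0.46674868  0.12030852] 0.6227061924177169
[0.001, 0.001, 0.162, -0.004, -0.004, -0.003]
[0.001, 0.001, 0.262, -0.004, -0.004, -0.003]
```

View pics/pre.png

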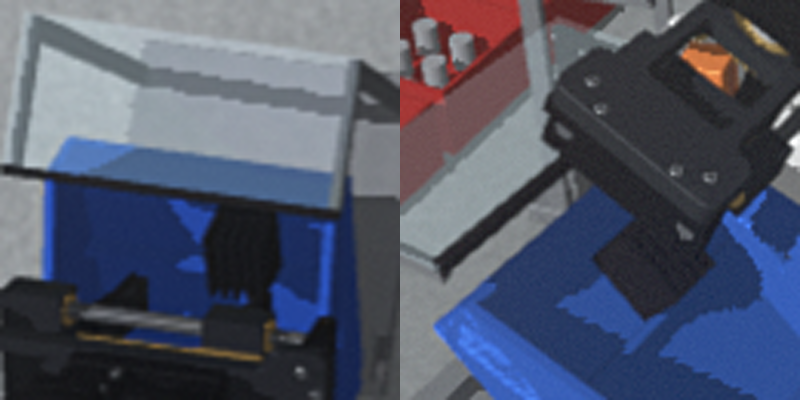

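```bash
python3 - <<'E'
from h import *
t=cap("top");c=cap("side")
for y in(-.0355,-.0055):
  for x in (.085,.125): print(x,y,proj(t,bw(x,y,.038,.75)).round(1),proj(t,bw(x,y,.015,.75)).round(1))
h=cv2.cvtColor(t["image"],cv2.COLOR_RGB2HSV)
for r in(216,220,224,228,230):
    print(r,[ (u) for u in range(172,212) if h[r,u,2]<60 and h[r,u,1]<150])
E
```

```text
0.085 -0.0355 [196.6 235.1] [199.7 228.3]
0.125 -0.0355 [195.  220.9] [198.2 214. ]
0.085 -0.0055 [182.7 233.3] [186.1 226.4]
0.125 -0.0055 [180.7 219. ] [184.2 212.2]
216 [183, 184, 185, 186, 187, 188, 189, 190, 191, 192, 193, 194, 195, 196, 197, 198, 199]
220 [181, 182, 183, 184, 185, 186, 187, 188, 189, 190, 191, 192, 193, 194, 195, 196, 197, 198, 199]
224 [181, 182, 183, 184, 185, 186, 187, 188, 189, 190, 191, 192, 193, 194, 195, 196, 197, 198, 199]
228 [182, 183, 184, 185, 186, 187, 188, 189, 190, 191, 192, 193, 194, 195, 196, 197, 198]
230 [182, 183, 184, 185, 186, 187, 188, 189, 190, 191, 192, 193, 194, 195, 196, 197]
```

The sink's y matches within 1 px. Descending and gripping.

Request:
step_arm:
  steps:
    - [0.001,0.001,0.06,0,0,0,-0.25]
    - [0.001,0.001,0.11,0,0,0,-0.25]
    - [0.001,0.001,0.16,0,0,0,-0.25]
    - [0.001,0.001,0.2,0,0,0,-0.25]
    - [0.001,0.001,0.235,0,0,0,-0.25]
    - [0.001,0.001,0.262,0,0,0,-0.25]
    - [0.001,0.001,0.262,0,0,0,-0.25]
    - [0.001,0.001,0.262,0,0,0,-0.25]

```text
time_s: 8.03
position: [0.5849, 0.1863, 0.1201]
tcp_rot: [[-0.896, 0.118, 0.428], [0.105, 0.993, -0.054], [-0.431, -0.003, -0.902]]
force: [-0.1, 0.1, 0.2]
opening: 0.625
grasp_force: 0.0
```

Request:
step_arm:
  steps:
    - [0,0,0,0,0,0,0.5]
    - [0,0,0,0,0,0,0.5]
    - [0,0,0,0,0,0,0.5]
    - [0,0,0,0,0,0,0.5]
    - [0,0,0,0,0,0,0.5]
    - [0,0,0,0,0,0,0.5]

```text
time_s: 8.53
position: [0.585, 0.1866, 0.1209]
tcp_rot: [[-0.896, 0.118, 0.429], [0.105, 0.993, -0.053], [-0.432, -0.002, -0.902]]
force: [-0.3, 0.8, 1.7]
opening: 0.34
grasp_force: 30.0
```

```bash
python3 - <<'E'
from h import *
s=read_state();print(np.round(s["joint_positions"],1),s["opening"]*87,s["grasp_force"],s["force"],mv(*grasp(0)))
E
```

```text
[ 10.8  35.6 106.3 -29.6  15.5 -45.4] 29.562929814257803 30.00053023919463 [-0.26250976  0.76045839  1.70110144] [-0.004, 0.001, -0.001, -0.005, -0.004, -0.003]
```

Request:
step_arm:
  steps:
    - [0.015,0,-0.05,0,0,0,1]
    - [0.03,0,-0.1,0,0,0,1]
    - [0.05,0,-0.17,0,0,0,1]
    - [0.02,0,-0.26,0,0,0,1]
    - [-0.03,0,-0.36,0,0,0,1]
    - [-0.09,0,-0.46,0,0.1,0,1]
    - [-0.09,0,-0.46,0,0.2,0,1]
    - [-0.09,0,-0.46,0,0.25,0,1]

```text
time_s: 9.2
position: [0.553, 0.1916, 0.2611]
tcp_rot: [[-0.961, 0.118, 0.252], [0.114, 0.993, -0.029], [-0.253, 0.001, -0.967]]
force: [0.9, -0.3, -0.7]
opening: 0.343
grasp_force: 30.0
```

```bash
python3 - <<'E'
from h import *
s=read_state();print(np.round(s["joint_positions"],1),s["opening"]*87,s["grasp_force"],s["force"])
# place pose: sink upright; bin yaw kept, tilt -0.30 (tau-theta) ; then yaw option
R=bR(-.30);print("z",R[:,2])
# sink base-centre in tool at grasp: from bin-local
Pg,Rg=np.array([.585,.1866,.1209]),bR(.45)
base=Rg.T@(bw(.105,-.0205,.004,.75)-Pg);print("base in tool",base)
print("via",mv([.47,-.05,.25],R),"above",mv([.4667,-.28,.008+.06]-R@base,R))
E
```

```text
[ 10.2  22.   96.5  -5.7  47.6 -69.7] 29.850590173485543 30.00010410323739 [ 0.92935626 -0.28153499 -0.70113637]
z [-0.29358701  0.03374699 -0.95533649]
base in tool [-0.00782456 -0.00059338  0.03087865]
via [0.184, -0.832, -0.01, 0.001, 0.708, -0.004] above [0.228, -1.593, 0.495, 0.001, 0.708, -0.004]
```

Request:
step_arm:
  steps:
    - [0.18,-0.83,-0.01,0,0.7,0,1]
    - [0.18,-0.83,-0.01,0,0.7,0,1]
    - [0.18,-0.83,-0.01,0,0.7,0,1]
    - [0.18,-0.83,-0.01,0,0.7,0,1]
    - [0.18,-0.83,-0.01,0,0.7,0,1]
    - [0.18,-0.83,-0.01,0,0.7,0,1]
    - [0.18,-0.83,-0.01,0,0.7,0,1]
    - [0.18,-0.83,-0.01,0,0.7,0,1]

```text
time_s: 9.87
position: [0.4673, -0.0522, 0.2464]
tcp_rot: [[-0.948, 0.123, -0.294], [0.118, 0.992, 0.034], [0.296, -0.003, -0.955]]
force: [0.4, 1.0, -0.5]
opening: 0.342
grasp_force: 30.0
```

```bash
cat >> h.py <<'E'
base=np.array([-.0078,-.0006,.0309])
def place(h,tau=-.30,dx=0,dy=0):
    R=bR(tau); return np.array([.4667+dx,-.28+dy,.008+h])-R@base,R
E
python3 - <<'E'
from h import *
s=read_state();print(np.round(s["joint_positions"],1),s["position"],s["opening"]*87,mv(*place(.06)))
E
```

```text
[-18.   25.7  93.3  -3.4  77.9 -99.7] [ 0.46729465 -0.05221966  0.24636935] 29.73492692220388 [-0.238, -0.75, 0.44, -0.0, -0.001, -0.012]
```

Request:
step_arm:
  steps:
    - [-0.14,-0.75,0.15,0,0,-0.01,1]
    - [-0.14,-0.75,0.15,0,0,-0.01,1]
    - [-0.14,-0.75,0.15,0,0,-0.01,1]
    - [-0.14,-0.75,0.15,0,0,-0.01,1]
    - [-0.14,-0.75,0.15,0,0,-0.01,1]
    - [-0.24,-0.75,0.44,0,0,-0.012,1]
    - [-0.24,-0.75,0.44,0,0,-0.012,1]
    - [-0.24,-0.75,0.44,0,0,-0.012,1]

```text
time_s: 10.53
position: [0.4703, -0.2765, 0.096]
tcp_rot: [[-0.949, 0.11, -0.296], [0.104, 0.994, 0.035], [0.298, 0.003, -0.955]]
force: [0.4, 1.3, -0.6]
opening: 0.34
grasp_force: 30.0
```

```bash
python3 - <<'E'
from h import *
s=read_state();print(np.round(s["joint_positions"],1),s["position"],s["opening"]*87,[mv(*place(h)) for h in(.06,.02,.005,0,-.003)])
t=cap("top");c=cap("side");o=[]
q=proj(c,[.4667,-.28,.06]).astype(int);print(q)
for cc,x0,y0,n in((t,330,210,140),(c,q[0]-60,max(q[1]-60,0),120)):
    o.append(cv2.resize(cc["image"][y0:y0+n,x0:x0+n],(400,400),interpolation=cv2.INTER_CUBIC))
cv2.imwrite("pics/plc.png",np.hstack(o)[:,:,::-1])
E
```

```text
[ -37.6   42.3   89.3   -9.8   63.8 -115.8] [ 0.47033934 -0.2765055   0.09603834] 29.609345907920645 [[0.009, -0.011, -0.011, 0.002, -0.003, 0.006], [-0.031, -0.011, 0.117, 0.002, -0.003, 0.006], [-0.046, -0.011, 0.164, 0.002, -0.003, 0.006], [-0.051, -0.011, 0.18, 0.002, -0.003, 0.006], [-0.054, -0.012, 0.19, 0.002, -0.003, 0.006]]
[389 233]
```

View pics/plc.png

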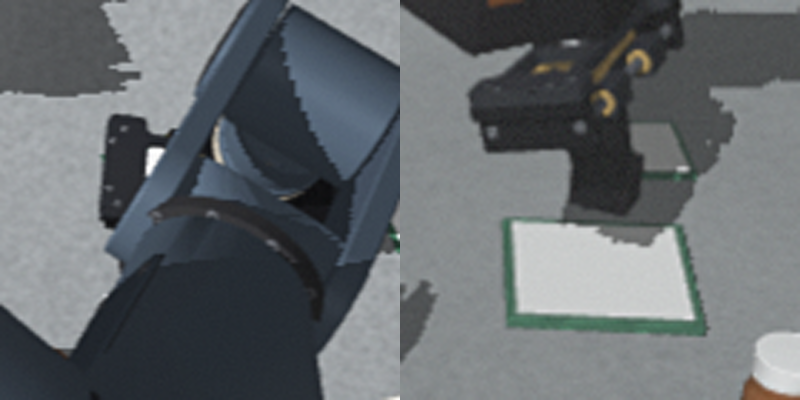

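The sink hangs above the larger plate and looks level. Lowering slowly.

Request:
step_arm:
  steps:
    - [-0.02,-0.01,0.06,0,0,0.006,1]
    - [-0.031,-0.01,0.117,0,0,0.006,1]
    - [-0.04,-0.01,0.15,0,0,0.006,1]
    - [-0.046,-0.01,0.164,0,0,0.006,1]
    - [-0.047,-0.01,0.168,0,0,0.006,1]
    - [-0.047,-0.01,0.168,0,0,0.006,1]
    - [-0.047,-0.01,0.168,0,0,0.006,1]

```text
time_s: 11.22
position: [0.4701, -0.2804, 0.0488]
tcp_rot: [[-0.95, 0.113, -0.292], [0.109, 0.994, 0.031], [0.294, -0.002, -0.956]]
force: [0.5, 0.3, -0.9]
opening: 0.341
grasp_force: 30.0
```

Request:
step_arm:
  steps:
    - [-0.002,0,0.005,0,0,0,1]
    - [-0.003,0,0.009,0,0,0,1]
    - [-0.003,0,0.009,0,0,0,1]
    - [-0.003,0,0.009,0,0,0,1]

```text
time_s: 11.55
position: [0.4693, -0.2804, 0.045]
tcp_rot: [[-0.949, 0.114, -0.293], [0.109, 0.994, 0.032], [0.295, -0.001, -0.955]]
force: [-0.4, -0.4, -0.5]
opening: 0.341
grasp_force: 30.0
```

```bash
python3 - <<'E'
from h import *
s=read_state();print(s["force"],mv(*place(0)))
E
```

```text
[-0.37942183 -0.44238213 -0.47621329] [-0.002, 0.002, 0.018, -0.002, 0.0, 0.0]
```

Request:
step_arm:
  steps:
    - [-0.001,0,0.003,0,0,0,1]
    - [-0.002,0,0.006,0,0,0,1]
    - [-0.003,0,0.01,0,0,0,1]
    - [-0.003,0,0.01,0,0,0,1]
    - [-0.003,0,0.01,0,0,0,1]

```text
time_s: 11.97
position: [0.4692, -0.2802, 0.0416]
tcp_rot: [[-0.949, 0.114, -0.294], [0.109, 0.994, 0.032], [0.296, -0.001, -0.955]]
force: [-0.1, 0.7, -0.7]
opening: 0.339
grasp_force: 30.0
```

Request:
step_arm:
  steps:
    - [-0.001,0,0.003,0,0,0,1]
    - [-0.001,0,0.005,0,0,0,1]
    - [-0.001,0,0.005,0,0,0,1]
    - [-0.001,0,0.005,0,0,0,1]

```text
time_s: 12.3
position: [0.4691, -0.2802, 0.0402]
tcp_rot: [[-0.949, 0.113, -0.294], [0.109, 0.994, 0.032], [0.295, -0.001, -0.955]]
force: [0.9, 0.5, -0.9]
opening: 0.345
grasp_force: 30.0
```

Request:
step_arm:
  steps:
    - [-0.001,0,0.003,0,0,0,1]
    - [-0.001,0,0.003,0,0,0,1]
    - [-0.001,0,0.003,0,0,0,1]
    - [-0.001,0,0.003,0,0,0,1]

```text
time_s: 12.63
position: [0.4692, -0.2803, 0.0393]
tcp_rot: [[-0.949, 0.113, -0.294], [0.109, 0.994, 0.032], [0.295, -0.001, -0.955]]
force: [0.0, -0.0, -0.4]
opening: 0.34
grasp_force: 30.0
```

Request:
step_arm:
  steps:
    - [-0.001,0,0.003,0,0,0,1]
    - [-0.001,0,0.003,0,0,0,1]
    - [-0.001,0,0.003,0,0,0,1]
    - [-0.001,0,0.003,0,0,0,1]

```text
time_s: 12.97
position: [0.4693, -0.2804, 0.0387]
tcp_rot: [[-0.949, 0.113, -0.293], [0.109, 0.994, 0.032], [0.295, -0.002, -0.955]]
force: [0.9, 0.6, 4.0]
opening: 0.344
grasp_force: 30.0
```

Request:
step_arm:
  steps:
    - [-0.001,0,0.003,0,0,0,1]
    - [-0.001,0,0.003,0,0,0,1]
    - [-0.001,0,0.003,0,0,0,1]

```text
time_s: 13.22
position: [0.4693, -0.2804, 0.0387]
tcp_rot: [[-0.949, 0.113, -0.294], [0.109, 0.994, 0.032], [0.296, -0.002, -0.955]]
force: [0.5, 1.2, 8.9]
opening: 0.344
grasp_force: 30.0
```

```bash
python3 - <<'E'
from h import *
s=read_state();print(s["force"],s["moment"],s["position"])
E
```

```text
[0.48800004 1.22753259 8.94585249] [ 0.2443508   0.34850285 -0.02408465] [ 0.4693071  -0.28038518  0.03868196]
```

Firm contact at 9 N. Releasing, then retreating along the tool axis.

Request:
step_arm:
  steps:
    - [0,0,0,0,0,0,0.2]
    - [0,0,0,0,0,0,0]
    - [0,0,0,0,0,0,-0.2]
    - [0,0,0,0,0,0,-0.2]
    - [0,0,0,0,0,0,-0.2]
    - [0,0,0,0,0,0,-0.2]

```text
time_s: 13.72
position: [0.4691, -0.2802, 0.0371]
tcp_rot: [[-0.949, 0.114, -0.294], [0.109, 0.994, 0.032], [0.296, -0.001, -0.955]]
force: [0.6, -0.1, -1.2]
opening: 0.589
grasp_force: 0.0
```

Request:
step_arm:
  steps:
    - [0,0,-0.04,0,0,0,-0.2]
    - [0,0,-0.1,0,0,0,-0.2]
    - [0,0,-0.2,0,0,0,-0.2]
    - [0,0,-0.3,0,0,0,-0.2]
    - [0,0,-0.4,0,0,0,-0.2]
    - [0,0,-0.5,0,0,0,-0.2]
    - [0,0.5,-0.5,0,0,0,-0.2]
    - [0,0.8,-0.5,0,0,0,-0.2]

```text
time_s: 14.38
position: [0.5247, -0.2042, 0.1826]
tcp_rot: [[-0.951, 0.118, -0.287], [0.114, 0.993, 0.03], [0.289, -0.004, -0.957]]
force: [0.7, 1.1, -1.0]
opening: 0.602
grasp_force: 0.0
```

Request:
step_arm:
  steps:
    - [0,0.6,0,0,0,0,-0.2]
    - [0,0.6,0,0,0,0,-0.2]
    - [0,0.6,0,0,0,0,-0.2]
    - [0,0.6,0,0,0,0,-0.2]
    - [0,0.6,0,0,0,0,-0.2]
    - [0,0.6,0,0,0,0,-0.2]
    - [0,0.6,0,0,0,0,-0.2]
    - [0,0.6,0,0,0,0,-0.2]

```text
time_s: 15.05
position: [0.5432, -0.0247, 0.1802]
tcp_rot: [[-0.949, 0.114, -0.294], [0.109, 0.993, 0.031], [0.295, -0.002, -0.955]]
force: [-0.3, 0.2, 0.2]
opening: 0.603
grasp_force: 0.0
```

```bash
python3 - <<'E'
from h import *
s=read_state();print(s["position"],s["force"])
t=cap("top");c=cap("side");o=[]
for cc,x0,y0,n in((t,345,230,110),(c,310,180,150)):
    o.append(cv2.resize(cc["image"][y0:y0+n,x0:x0+n],(400,400),interpolation=cv2.INTER_CUBIC))
b=np.hstack(o); d=cv2.resize(t["image"][130:290,110:360],(312,200)); e=cv2.resize(c["image"][190:450,80:330],(192,200))
f=np.zeros((200,800,3),np.uint8);f[:,:312]=d;f[:,320:512]=e
cv2.imwrite("pics/end.png",np.vstack([b,f])[:,:,::-1])
E
```

```text
[ 0.54320598 -0.02469567  0.18023656] [-0.25207322  0.17726728  0.24323586]
```

View pics/end.png

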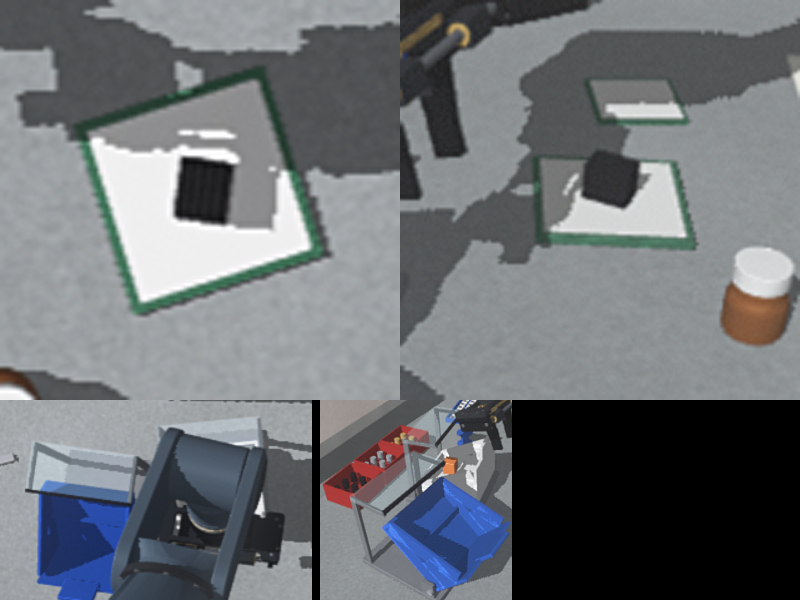

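The sink stands upright with fins up, wholly on the white field at (205,190) in the left view. The white bin is shut and the coil is in place. I'll raise the arm clear of the white bin and hand in.

Request:
step_arm:
  steps:
    - [0.08,0,-0.25,0,0,0,-0.2]
    - [0.08,0,-0.25,0,0,0,-0.2]
    - [0.08,0,-0.25,0,0,0,-0.2]
    - [0.08,0,-0.25,0,0,0,-0.2]
    - [0.08,0,-0.25,0,0,0,-0.2]
    - [0.08,0,-0.25,0,0,0,-0.2]

```text
time_s: 15.65
position: [0.5415, -0.0239, 0.2579]
tcp_rot: [[-0.948, 0.115, -0.296], [0.11, 0.993, 0.033], [0.298, -0.001, -0.955]]
force: [-0.3, 0.0, -0.3]
opening: 0.596
grasp_force: 0.0
```

```bash
python3 -c "
from rig import *
s=read_state();print(s['position'],s['force']);print(hand_in())"
```

```text
[ 0.541453   -0.02392962  0.25793307] [-0.28248405  0.04813956 -0.33122353]
the job is handed in; nothing more can be done
None
```

I handed the job in at about 15.7 s, with no verdict shown: the blue bin is tipped to its stop, the heat sink stands on its base wholly on the larger plate, and the white bin and coil look untouched, though the wrist force briefly reached about 45 N as the bin met its stop.

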